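# Open the storage case and lay the barrel in its cradle

### The job

Lift the hinged lid of the grey storage case by its bar and swing it right over until it rests back on its stop, lowering it gently rather than letting it fall. Then take the syringe barrel out of the case and lay it lengthwise in the two V-shaped saddles of the aluminium cradle, centred between its ends, without dropping it. Leave the lid resting open on its stop, the jar where it stands in the case, and the other things alone.

Things in the scene. Friction and masses are not known exactly. Their poses are not given: they have to be found in the camera images.
- case: grey plastic storage case fixed to the worktop, 150 (x) x 210 (y) x 58 mm high without its lid, walls 3 mm, floor 4 mm thick; a 4 mm wide, 30 mm high (above the worktop) partition along its x axis splits it into a left (+y) and a right (-y) compartment, each 144 x 100 mm inside, centres at y = +52 and -52 mm. Origin: centre of the underside; x points from the lid's bar towards the hinge, z up
- lid (a joint): angle of the lid in rad: 0 closed, grows as it opens, 1.85 resting on its stop (leaning back 16 degrees past upright). The lid weighs about 0.25 kg, swings freely, and falls shut or open when let go
- lid_hinge (a point): fixed point on the hinge axis, in the middle of the far rim: 78.5 mm in +x and 58 mm above the origin of the case; the axis runs along the case's y
- lid_handle (a point): centre of the lid's bar, moves with the lid: a round aluminium bar of 10 mm diameter along the case's y, about 94 mm clear between its two arms, standing 36 mm off the lid's free edge; 190.5 mm from the hinge axis and 4.5 mm above it when closed. The lid is a plate 7 mm thick, 152 x 214 mm
- barrel: translucent syringe barrel with an orange tip cap, closed and rigid, 132 mm long, 24 mm diameter, with a flange 34 x 25 mm and 3 mm thick at one end; lies in one of the case's compartments, about along the case's x. Origin: middle of its underside as it lies; its length runs along its own y, flange at +y
- barrel_mid (a point): point on the barrel's axis at half its length, 12.5 mm from its origin; same axes as the barrel
- jar: white screw jar with grey lid, 54 mm diameter, 48 mm high, standing in the case's other compartment; origin at the centre of its underside
- cradle: cradle fixed to the worktop: aluminium base plate 100 (x) x 62 (y) x 8 mm, with two black V-shaped saddles, each 12 mm thick, at x = +36 and -36 mm, open at the top, 46 mm wide and 33 mm high over the worktop; the groove runs along its x. Origin: centre of the underside
- cradle_seat (a point): 29 mm above the cradle's origin: where the middle of the barrel's axis comes to lie; either end of the barrel may point either way
- cup: beige mixing cup, 68 mm diameter, 50 mm high, a bystander; origin at the centre of its underside
- housing: black moulded housing 118 x 58 x 22 mm, a bystander; origin at the centre of its underside
Not all that is in view belongs to the job. Of the things like the cradle, leave any that is green; of the rest the smaller one is meant.

How it is judged (in metres and radians):
On the way:
1. the lid rests open on its stop with the barrel still in the case (value of joint lid above 1.78 rad and distance of barrel from where it was at the start of the episode below 0.03 m), for 0.2 s.
At the end, for the whole second after the job is handed in: lid open on its stop (over 1.78 rad); barrel at rest in both saddles, its middle within 15 mm of the cradle's middle along the groove, 5 mm across, 6 mm in height, its axis within 0.1 rad of the groove; the jar upright in the case within 20 mm of its place (value of joint lid above 1.78 rad and x of barrel_mid in the frame of cradle between -0.015 and 0.015 m and y of barrel_mid in the frame of cradle between -0.005 and 0.005 m and z of barrel_mid in the frame of cradle between 0.023 and 0.035 m and angle between the y axis of barrel and the x axis of cradle, either way round below 0.1 rad and linear speed of barrel below 0.02 m/s and distance of jar from where it was at the start of the episode below 0.02 m and angle between jar's own z axis and vertical below 0.1 rad); the robot touches nothing.
It fails at once if the lid falls or is thrown onto its stop (over 1.5 rad/s in the last 0.2 rad) (value of joint lid above 1.65 rad and velocity of joint lid above 1.5 rad/s).
It fails at once if the lid falls shut (closing faster than 2.5 rad/s) (velocity of joint lid below -2.5 rad/s).
It fails at once if the barrel is dropped (falls free of the fingers more than about 30 mm above the saddles) (height (world z) of barrel_mid above 0.06 m and contact force between the fingers and barrel below 0.02 N and linear speed of barrel above 0.3 m/s).
It fails at once if a bystander is pushed more than 20 mm (distance of any of cup, housing from where it was at the start of the episode above 0.02 m or distance of jar from where it was at the start of the episode above 0.04 m).
It also fails if it takes over 58 s, if anything falls off the work surface, if the arm or the gripper's body presses on something with over 40 N, if the wrist force passes 120 N, or if a joint passes its speed limit or range.

### The arm

A 6-joint arm with a two-finger parallel gripper is mounted at the origin on a cart in front of the work surface, level with it; the furniture and walls round the work are solid. World frame = base frame: x ahead of the robot, y to its left, z up, the work surface at z = 0. Lengths are in m, angles in degrees, forces in N, time in s.
With the tool pointing down it reaches from about 0.25 to 0.725 m from the base axis. Payload 9.7 kg.
Tool frame: the origin (TCP) lies between the finger pads; the fingertips stand 11 mm ahead of it and the grasp point (between the pads) lies 8 mm behind it; y points along the fingers, x is the direction in which the jaws open and shut, and the axes are right-handed (so a half turn about y gives the same grasp; the last joint's range is limited). The gripper opens to 85 mm and grips with 20 to 120 N. Pads are 22 mm wide; open, the fingers measure 114 mm over their backs; the gripper's body (76 mm by 85 mm) begins 54 mm behind the grasp point. The pads swing forward as they close: fully open they stand 13 mm farther back than shut.
Start: joints at [-68.927, 4.979, 10.078, 95.1, 0, 90], TCP at [0.198, -0.513, 0.242] pointing down, gripper open.
Joint ranges: [-179.16, 179.16], [-48.56, 103.87], [-65.8, 70.77], [-126.05, 130.52], [-82.76, 87.17], [-180, 180]. Speed limits (degrees/s): [127.2, 127.2, 147.25, 180, 180, 180].

### API

Orientations are given as [roll, pitch, yaw] about the fixed x, y, z axes, in that order (R = Rz(yaw) Ry(pitch) Rx(roll)).
In Python, from workcell import bot, vision gives the robot as it stands. The module is installed in compiled form; this text tells all that it offers.
- The arm moves only by the shell command python3 -m crank 'ROWS' [OPENING] [FORCE]. ROWS is text: rows parted by semicolons, each of 6 numbers parted by spaces: the shift along the tool's x, y, z in m, then the turn, a rotation vector about the tool's x, y, z in rad. A call has 1 to 8 rows; each row is the pose to reach, as a shift and turn from the pose commanded when the call began, along the tool's axes at that moment; what a row does not reach only later rows make up. A row lasts 1/10 s, in which the tool goes at most 50 mm and 8.59 degrees, less where a joint would pass 70% of its speed; a pose out of reach is approached as far as the arm can. A call with a gripper value outside its range is refused whole. OPENING is the gripper's target within -1 to 1 (shut at 1, half-way at 0, fully open at -1), set as the call begins (- or left out, the last holds). The fingers move at their own pace and stop on an object; FORCE is the grip in N (left out, the last holds). Time passes only in rows, so rows that repeat a pose let the fingers close. It gives the time, the measured TCP pose, the force and the opening at its end, in the units of the state.
- bot.get_obs(): the state, without advancing time (a new reading comes with each control period).
- vision.camera(name): name is "scene" or "top" or "wrist"; returns the picture (400x640x3 uint8, red, green, blue); there is no depth.
- vision.get_calibration(name): a dict with "fx", "fy", "cx", "cy" (pixels), "rvec" (rotation vector, rad) and "tvec" (3), from world to camera coordinates, as OpenCV has them. Camera axes: x right, y down, z forward; pixel columns grow to the right and rows downward; lengths in m; the calibration is good to about 2 mm. The wrist camera is an equidistant fisheye: a pixel r from the principal point sees the ray r / f radians off the axis. A picture is of the moment at which its call begins: read the wrist's pose just before it. get_calibration takes no time and is no camera call; for the wrist camera it gives the pose at the moment of the call.
- bot.job_done(): hands the job in, once; it reports no verdict.
The state is a dict: "time": time; "q": joint angles; "qd": joint speeds; "joint_efforts": joint torques, N m; "ee_pos": TCP position; "tcp_rot": TCP orientation; "wrist_force": force on the tool from outside, world axes, zero at the start; "torque": the same for the moment, N m; "opening": finger opening in m.
Only numpy, scipy, OpenCV 4.12 (cv2) and the standard library are available. Lean on these libraries where they do the work, as an engineer would, in place of code of your own. Each camera call takes 0.05 s, during which the arm holds its last target. There are 200 camera calls.

## Working session

There is one attempt and no reset: what is moved stays moved. The work goes in short steps, Python scripts to look and compute and a shell command to move; the robot and the scene stay as the last step left them, time stands still between calls to the robot, and variables do not carry over. Pictures are saved under pics/ and viewed, about 8 in all and at most 12, crops included, and the job is handed in when it is done.

```bash
mkdir -p pics; python3 - <<'E'
from workcell import bot, vision
import cv2,numpy as np
for n in("scene","top"):
    cv2.imwrite(f"pics/{n}0.png",vision.camera(n)[:,:,::-1])
    c=vision.get_calibration(n); print(n,c)
o=bot.get_obs();print(o)
E
```

```text
scene {'fx': 379.1241145797099, 'fy': 379.1241145797099, 'cx': 321.29187127415764, 'cy': 195.55452656414693, 'rvec': array([ 0.64364599, -2.76077509,  0.99001351]), 'tvec': array([0.5416098 , 0.12100059, 0.84997938])}
top {'fx': 412.0792930671351, 'fy': 412.0792930671351, 'cx': 329.4041177307636, 'cy': 199.7108142521907, 'rvec': array([ 2.17996825, -2.17611851,  0.1025412 ]), 'tvec': array([0.15057516, 0.53283918, 1.20623073])}
{'time': 0.1, 'q': array([-6.89290437e+01,  5.00716180e+00,  1.00369300e+01,  9.50980160e+01,
        4.98938558e-04,  8.99996347e+01]), 'qd': array([-0.03249862, -0.08851851,  0.08003015, -0.02044544,  0.07512176,
        0.04720075]), 'joint_efforts': array([ 4.90448128e-04, -5.21561265e+01,  4.65653872e+01,  1.61393563e-02,
       -2.83948242e-05,  3.51756000e-06]), 'ee_pos': array([ 0.19767038, -0.51304232,  0.24164301]), 'tcp_rot': array([-8.99995006e+01,  6.82478445e-02, -6.89286784e+01]), 'wrist_force': array([ 0.16437011, -0.34605432, -0.73271789]), 'torque': array([-0.00539771,  0.02398296,  0.01933798]), 'opening': 0.08522548057963998}
```

View pics/scene0.png

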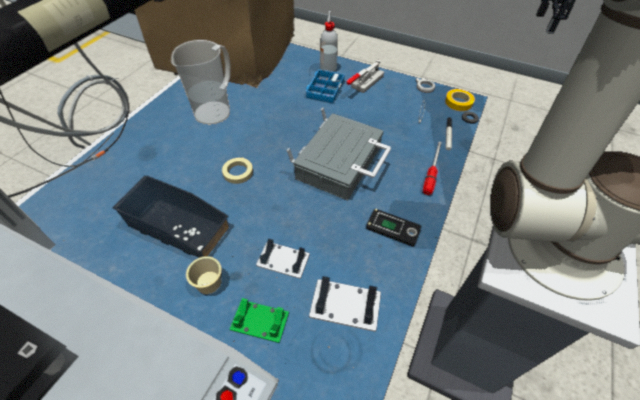

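View pics/top0.png

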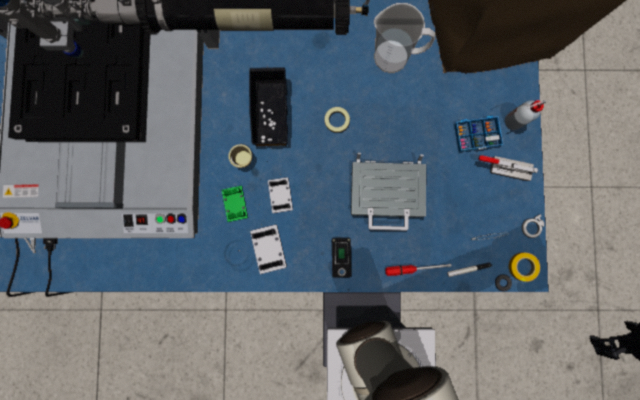

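Top view: case at about (389,190) with its bar at (389,228). Cradle candidates are the small white one (280,195), the large white one (268,249) and the green one (234,204). The small white one fits the description. The cup is at (240,156). The housing is probably the black device at (342,257). I'll measure these now and check the choice in a close crop.

```bash
cat > h.py <<'E'
from workcell import bot, vision
import cv2,numpy as np
from scipy.spatial.transform import Rotation as R
def ray(n,uv,c=None):
    c=c or vision.get_calibration(n)
    Rm=R.from_rotvec(np.ravel(c["rvec"])).as_matrix(); t=np.ravel(c["tvec"])
    x=(uv[0]-c["cx"])/c["fx"]; y=(uv[1]-c["cy"])/c["fy"]
    if n=="wrist":
        r=np.hypot(x,y); s=np.sin(r)/r if r>1e-9 else 1; d=np.array([x*s,y*s,np.cos(r)])
    else: d=np.array([x,y,1.])
    return -Rm.T@t, Rm.T@d
def onz(n,uv,z,c=None):
    o,d=ray(n,uv,c); return o+d*(z-o[2])/d[2]
def proj(n,p,c=None):
    c=c or vision.get_calibration(n)
    q=R.from_rotvec(np.ravel(c["rvec"])).apply(p)+np.ravel(c["tvec"])
    if n=="wrist":
        a=np.arctan2(np.hypot(q[0],q[1]),q[2]); r=np.hypot(q[0],q[1]); q=np.array([q[0]/r*np.tan(a)*0+q[0]/r*a,q[1]/r*a,1])
    else: q=q/q[2]
    return np.array([c["fx"]*q[0]+c["cx"],c["fy"]*q[1]+c["cy"]])
def st():
    o=bot.get_obs(); m=R.from_euler('xyz',o["tcp_rot"],degrees=True).as_matrix()
    print("t",o["time"],"pos",o["ee_pos"].round(4),"rpy",o["tcp_rot"].round(2),"F",o["wrist_force"].round(1),"op",round(o["opening"],4),"q",o["q"].round(1));print(m.round(3)); return o,m
E
python3 - <<'E'
from h import *
im=cv2.imread("pics/top0.png"); hsv=cv2.cvtColor(im,cv2.COLOR_BGR2HSV)
def comp(mask,zs,amin=40):
    n,l,s,c=cv2.connectedComponentsWithStats(mask.astype(np.uint8))
    for i in range(1,n):
        x,y,w,h,a=s[i]
        if a<amin or not(215<x<440 and 130<y<290): continue
        ys,xs=np.where(l==i); box=cv2.boxPoints(cv2.minAreaRect(np.stack([xs,ys],1).astype(np.float32)))
        for z in zs:
            P=np.array([onz("top",b,z)[:2] for b in box])
            print((x,y,w,h,a),"z",z,"ctr",P.mean(0).round(4),"sides",np.linalg.norm(P[1]-P[0]).round(3),np.linalg.norm(P[2]-P[1]).round(3),"dir",np.degrees(np.arctan2(*(P[1]-P[0])[::-1])).round(1))
comp((hsv[...,2]>190)&(hsv[...,1]<40),[.008,.0625])
print("lid");comp((hsv[...,1]<60)&(hsv[...,2]>90)&(hsv[...,2]<175),[.0625],500)
print("cup",onz("top",(240,156),.05))
a=im[130:290,215:435]; cv2.imwrite("pics/crop0.png",cv2.resize(a,(792,576),interpolation=cv2.INTER_CUBIC))
E
```

```text
(np.int32(271), np.int32(187), np.int32(18), np.int32(17), np.int32(213)) z 0.008 ctr [0.5492 0.3013] sides 0.052 0.048 dir -80.3
(np.int32(271), np.int32(187), np.int32(18), np.int32(17), np.int32(213)) z 0.0625 ctr [0.5436 0.2949] sides 0.05 0.045 dir -80.3
(np.int32(256), np.int32(237), np.int32(25), np.int32(26), np.int32(434)) z 0.008 ctr [0.3861 0.3349] sides 0.072 0.069 dir -77.4
(np.int32(256), np.int32(237), np.int32(25), np.int32(26), np.int32(434)) z 0.0625 ctr [0.3877 0.3271] sides 0.069 0.065 dir -77.4
lid
(np.int32(351), np.int32(158), np.int32(75), np.int32(73), np.int32(4088)) z 0.0625 ctr [ 0.5461 -0.019 ] sides 0.207 0.217 dir -1.6
cup [0.65887084 0.41505614 0.05      ]
```

View pics/crop0.png

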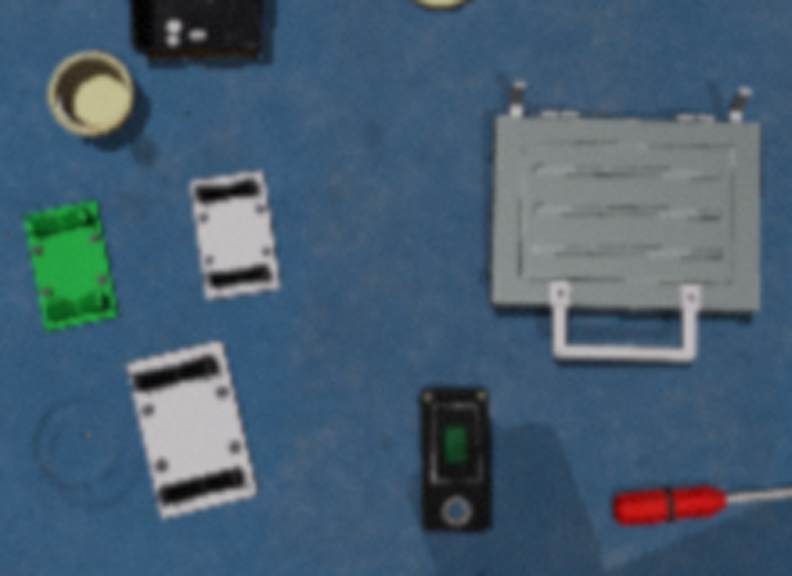

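Small white cradle chosen: the crop shows it at (234,235), clearly smaller than the other white one. Lid bar runs crop (555,353)–(695,355). Housing is at (456,458), in front of the case.

```bash
python3 - <<'E'
from h import *
f=lambda x,y,z:onz("top",((x+.5)/3.6+214.5,(y+.5)/3.6+129.5),z)
b1,b2=f(557,353,.0625),f(694,356,.0625);print("bar",b1,b2,(b1+b2)/2)
A=[f(493,305,.0655),f(758,309,.0655),f(761,124,.0655),f(497,118,.0655)];print("lid corners",np.round(A,4))
ang=lambda a,b:np.degrees(np.arctan2(b[1]-a[1],b[0]-a[0]))
print("front",ang(A[1],A[0])-90,"back",ang(A[2],A[3])-90,"bar",ang(b2,b1)-90, "sides",ang(A[0],A[3]),ang(A[1],A[2]))
C=[f(190,183,.008),f(263,173,.008),f(279,289,.008),f(207,299,.008)];C=np.array(C);print("cradle",C.mean(0),ang(C[3],C[0]),ang(C[2],C[1]),np.linalg.norm(C[0]-C[3]),np.linalg.norm(C[0]-C[1]))
print("housing",f(456,458,.022))
st()
E
```

```text
bar [0.44859296 0.03679227 0.0625    ] [ 0.44638417 -0.072597    0.0625    ] [ 0.44748856 -0.01790236  0.0625    ]
lid corners [[ 0.4867  0.0879  0.0655]
 [ 0.4839 -0.1237  0.0655]
 [ 0.6334 -0.129   0.0655]
 [ 0.6377  0.0842  0.0655]]
front -0.7614647473070306 back -1.177762119340784 bar -1.1567593626218695 sides -1.4108114907090028 -2.02840609014239
cradle [0.54753245 0.30127735 0.008     ] 9.10440612123255 8.37777579336608 0.09903141613685536 0.061966735699393115
housing [0.36342934 0.11612309 0.022     ]
t 0.1 pos [ 0.1977 -0.513   0.2416] rpy [-9.000e+01  7.000e-02 -6.893e+01] F [ 0.2 -0.3 -0.7] op 0.0852 q [-68.9   5.   10.   95.1   0.   90. ]
[[ 0.36  -0.     0.933]
 [-0.933  0.001  0.36 ]
 [-0.001 -1.     0.   ]]
```

```bash
python3 -m crank '-0.372 0.03 0.411 0 -1.182 0;-0.372 0.03 0.411 0 -1.182 0;-0.372 0.03 0.411 0 -1.182 0;-0.372 0.03 0.411 0 -1.182 0;-0.372 0.03 0.411 0 -1.182 0;-0.372 0.03 0.411 0 -1.182 0;-0.372 0.03 0.411 0 -1.182 0;-0.372 0.03 0.411 0 -1.182 0' 0.25 25; python3 -c "
from h import *
st()"
```

```text
time: 0.9
ee_pos: [0.378, -0.1547, 0.2205]
tcp_rot: [-90.0, -0.0, -0.9]
wrist_force: [1.1, -0.8, -0.6]
opening: 0.0321
t 0.9 pos [ 0.378  -0.1547  0.2205] rpy [-9.001e+01 -2.000e-02 -8.700e-01] F [ 1.1 -0.8 -0.6] op 0.0321 q [-22.3 -14.7 -10.7  94.   -0.   68.6]
[[ 1.     0.     0.015]
 [-0.015 -0.     1.   ]
 [ 0.    -1.    -0.   ]]
```

```bash
python3 -m crank '0.045 0.03 0.085 0 0 0;0.069 0.05 0.136 0 0 0;0.069 0.05 0.136 0 0 0;0.069 0.05 0.136 0 0 0;0.069 0.05 0.136 0 0 0' 0.25; python3 -c "
from h import *
o,m=st(); c=vision.get_calibration('wrist'); im=vision.camera('wrist')
cv2.imwrite('pics/w1.png',im[:,:,::-1]); print(c, proj('wrist',[.4475,-.018,.0625],c))"
```

```text
time: 1.4
ee_pos: [0.4494, -0.0208, 0.1696]
tcp_rot: [-90.0, 0.1, -1.0]
wrist_force: [-0.3, -0.4, 0.0]
opening: 0.0319
t 1.4 pos [ 0.4494 -0.0208  0.1696] rpy [-90.     0.13  -1.02] F [-0.3 -0.4  0. ] op 0.0319 q [ -2.7  -9.5 -12.   87.6  -0.   88.4]
[[ 1.    -0.002  0.018]
 [-0.018  0.     1.   ]
 [-0.002 -1.    -0.   ]]
{'fx': 309.70691628693146, 'fy': 309.70691628693146, 'cx': 318.93024928405987, 'cy': 193.55367215357126, 'rvec': array([-2.8173199 ,  0.0258006 ,  0.00678925]), 'tvec': array([-0.44951143, -0.03180105,  0.30742634])} [316.62368472 190.49761138]
```

View pics/w1.png

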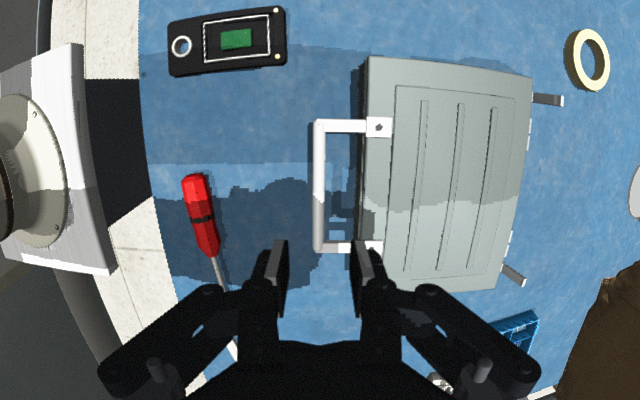

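Wrist view: the bar runs from (320,122) to (318,250) and the fingers sit at y≈270, on either side of x=319. I'll cast the bar and lid edges to get the hinge.

```bash
python3 - <<'E'
from h import *
im=cv2.imread('pics/w1.png'); hsv=cv2.cvtColor(im,cv2.COLOR_BGR2HSV)
for y in (150,185,220):
    m=np.where((hsv[y,300:340,1]<45)&(hsv[y,300:340,2]>90))[0]+300; print(y,m.min(),m.max(),onz('wrist',((m.min()+m.max())/2,y),.0625).round(4))
for p in [(320,122),(318,250)]: print(onz('wrist',p,.0625).round(4))
for p in [(370,57),(357,284),(531,76),(500,290)]: print('corner',onz('wrist',p,.0655).round(4))
st()
E
```

```text
150 313 325 [0.4501 0.0139 0.0625]
185 312 324 [ 0.4487 -0.0148  0.0625]
220 312 323 [ 0.4476 -0.0455  0.0625]
[0.4513 0.0359 0.0625]
[ 0.4474 -0.0743  0.0625]
corner [0.4897 0.086  0.0655]
corner [ 0.4828 -0.1101  0.0655]
corner [0.6378 0.0842 0.0655]
corner [ 0.6425 -0.1347  0.0655]
t 1.45 pos [ 0.4492 -0.022   0.1704] rpy [-9.002e+01  7.000e-02 -1.110e+00] F [-0.5  0.9 -0.6] op 0.0315 q [ -2.8  -9.5 -11.9  87.7  -0.   88.3]
[[ 1.    -0.001  0.019]
 [-0.019 -0.     1.   ]
 [-0.001 -1.    -0.   ]]
```

```bash
python3 -m crank '0 0.04 0.002 0 0.01 0;0 0.08 0.002 0 0.01 0;0 0.1 0.002 0 0.01 0;0 0.115 0.002 0 0.01 0;0 0.115 0.002 0 0.01 0;0 0.115 0.002 0 0.01 0' 0.25 25 && python3 -m crank '0 0 0 0 0 0;0 0 0 0 0 0;0 0 0 0 0 0;0 0 0 0 0 0;0 0 0 0 0 0' 1 25;  python3 - <<'E'
from h import *
o,m=st()
E
```

```text
time: 2.05
ee_pos: [0.4497, -0.0213, 0.0567]
tcp_rot: [-90.0, -0.0, -1.9]
wrist_force: [0.1, 0.9, 0.5]
opening: 0.0318
time: 2.55
ee_pos: [0.4487, -0.0206, 0.057]
tcp_rot: [-90.1, 0.1, -1.8]
wrist_force: [-9.4, -1.9, 9.8]
opening: 0.009
t 2.55 pos [ 0.4487 -0.0206  0.057 ] rpy [-9.006e+01  8.000e-02 -1.790e+00] F [-9.4 -1.9  9.8] op 0.009 q [ -2.6  -8.3 -23.4  75.   -0.1  89.2]
[[ 1.    -0.001  0.031]
 [-0.031 -0.001  1.   ]
 [-0.001 -1.    -0.001]]
```

```bash
python3 - <<'E'
import numpy as np
p=lambda t:np.array([-.1905*np.cos(t)+.0045*np.sin(t),-(.1905*np.sin(t)+.0045*np.cos(t))])
for a,s,n in ((0,.06,8),(.48,.06,8),(.96,.06,8),(1.44,.04,8),(1.76,.02,6)):
    print(a,';'.join("%.3f %.3f 0 0 0 0"%tuple(p(a+s*k)-p(a)) for k in range(1,n+1)))
E
```

```text
0 0.001 -0.011 0 0 0 0;0.002 -0.023 0 0 0 0;0.004 -0.034 0 0 0 0;0.007 -0.045 0 0 0 0;0.010 -0.056 0 0 0 0;0.014 -0.067 0 0 0 0;0.018 -0.077 0 0 0 0;0.024 -0.087 0 0 0 0
0.48 0.006 -0.010 0 0 0 0;0.012 -0.019 0 0 0 0;0.019 -0.028 0 0 0 0;0.027 -0.037 0 0 0 0;0.035 -0.045 0 0 0 0;0.043 -0.053 0 0 0 0;0.052 -0.060 0 0 0 0;0.061 -0.067 0 0 0 0
0.96 0.010 -0.006 0 0 0 0;0.020 -0.011 0 0 0 0;0.030 -0.016 0 0 0 0;0.041 -0.021 0 0 0 0;0.052 -0.024 0 0 0 0;0.063 -0.027 0 0 0 0;0.074 -0.029 0 0 0 0;0.085 -0.031 0 0 0 0
1.44 0.008 -0.001 0 0 0 0;0.015 -0.001 0 0 0 0;0.023 -0.001 0 0 0 0;0.030 -0.001 0 0 0 0;0.038 -0.000 0 0 0 0;0.046 0.001 0 0 0 0;0.053 0.002 0 0 0 0;0.061 0.003 0 0 0 0
1.76 0.004 0.001 0 0 0 0;0.007 0.002 0 0 0 0;0.011 0.003 0 0 0 0;0.015 0.004 0 0 0 0;0.018 0.005 0 0 0 0;0.022 0.006 0 0 0 0
```

```bash
python3 -m crank '0.001 -0.011 0 0 0 0;0.002 -0.023 0 0 0 0;0.004 -0.034 0 0 0 0;0.007 -0.045 0 0 0 0;0.010 -0.056 0 0 0 0;0.014 -0.067 0 0 0 0;0.018 -0.077 0 0 0 0;0.024 -0.087 0 0 0 0' 1 25
```

```text
time: 3.35
ee_pos: [0.4707, -0.0212, 0.1435]
tcp_rot: [-90.0, 0.3, -1.8]
wrist_force: [-20.8, -1.4, 10.0]
opening: 0.0089
```

```bash
python3 -m crank '0.005 -0.010 0 0 0 0;0.010 -0.020 0 0 0 0;0.017 -0.029 0 0 0 0;0.025 -0.038 0 0 0 0;0.033 -0.046 0 0 0 0;0.041 -0.054 0 0 0 0;0.050 -0.062 0 0 0 0;0.060 -0.069 0 0 0 0' 1 25
```

```text
time: 4.15
ee_pos: [0.5331, -0.0229, 0.214]
tcp_rot: [-90.0, -0.0, -1.8]
wrist_force: [-5.7, -0.3, 5.6]
opening: 0.0088
```

```bash
python3 -m crank '0.010 -0.006 0 0 0 0;0.020 -0.012 0 0 0 0;0.030 -0.017 0 0 0 0;0.041 -0.021 0 0 0 0;0.052 -0.025 0 0 0 0;0.063 -0.028 0 0 0 0;0.074 -0.030 0 0 0 0;0.085 -0.032 0 0 0 0' 1 25
```

```text
time: 4.95
ee_pos: [0.6189, -0.0252, 0.245]
tcp_rot: [-90.0, -0.1, -1.8]
wrist_force: [-0.6, 1.3, -0.6]
opening: 0.0087
```

```bash
python3 -m crank '0.008 -0.001 0 0 0 0;0.015 -0.001 0 0 0 0;0.023 -0.001 0 0 0 0;0.030 -0.001 0 0 0 0;0.038 0 0 0 0 0;0.046 0.001 0 0 0 0;0.053 0.002 0 0 0 0;0.061 0.003 0 0 0 0' 1 25; python3 -c "
from h import *
st()"
```

```text
time: 5.75
ee_pos: [0.68, -0.027, 0.2404]
tcp_rot: [-90.0, 0.0, -1.8]
wrist_force: [-1.3, 4.4, -0.9]
opening: 0.0085
t 5.75 pos [ 0.68   -0.027   0.2404] rpy [-8.998e+01  2.000e-02 -1.760e+00] F [-1.3  4.4 -0.9] op 0.0085 q [-2.3 24.4 33.4 99.   0.  89.5]
[[ 1.    -0.     0.031]
 [-0.031  0.     1.   ]
 [-0.    -1.     0.   ]]
```

```bash
python3 -m crank '0.004 0.001 0 0 0 0;0.007 0.002 0 0 0 0;0.011 0.003 0 0 0 0;0.014 0.004 0 0 0 0;0.016 0.004 0 0 0 0' 1 25; python3 -m crank '0.002 0.0005 0 0 0 0;0.003 0.001 0 0 0 0;0.003 0.001 0 0 0 0' 1 25
```

```text
time: 6.25
ee_pos: [0.6954, -0.0275, 0.2359]
tcp_rot: [-90.0, 0.1, -1.8]
wrist_force: [-2.0, 5.6, -3.2]
opening: 0.0088
time: 6.55
ee_pos: [0.696, -0.0276, 0.2358]
tcp_rot: [-90.0, 0.3, -1.8]
wrist_force: [-15.2, 4.9, 5.6]
opening: 0.0088
```

Force of −15 N in x: the lid is on its stop. I'll release it, then retreat upward.

```bash
python3 -m crank '0 0 0 0 0 0;0 0 0 0 0 0;0 0 0 0 0 0;0 0 0 0 0 0' 0.25 25; python3 -m crank '0 -0.01 0 0 0 0;0 -0.025 0 0 0 0;0 -0.045 0 0 0 0;-0.02 -0.07 0 0 0 0;-0.06 -0.08 0 0 0 0;-0.1 -0.08 0 0 0 0;-0.12 -0.08 0 0 0 0;-0.12 -0.08 0 0 0 0' - ; python3 - <<'E'
from h import *
o,m=st(); c=vision.get_calibration('wrist'); np.save('c2.npy',c,allow_pickle=True)
w=vision.camera('wrist')[:,:,::-1]; t=vision.camera('top')[:,:,::-1]
cv2.imwrite('pics/w2.png',w); cv2.imwrite('pics/t2.png',t)
v=np.zeros((600,640,3),np.uint8); v[:400]=w; v[400:600,:320]=t[120:320,260:580]; v[400:600,320:]=vision.camera('scene')[80:280,200:520,::-1]; cv2.imwrite('pics/v2.png',v)
E
```

```text
time: 6.95
ee_pos: [0.6986, -0.0282, 0.2354]
tcp_rot: [-90.0, 0.0, -1.8]
wrist_force: [-0.4, 0.7, -0.1]
opening: 0.0322
time: 7.75
ee_pos: [0.5765, -0.0242, 0.3175]
tcp_rot: [-90.0, -0.1, -1.8]
wrist_force: [-0.2, -0.3, 0.0]
opening: 0.0323
t 7.75 pos [ 0.5765 -0.0242  0.3175] rpy [-90.02  -0.13  -1.79] F [-0.2 -0.3  0. ] op 0.0323 q [ -2.4  11.3  25.7 104.3  -0.   89.4]
[[ 1.     0.002  0.031]
 [-0.031 -0.     1.   ]
 [ 0.002 -1.    -0.   ]]
```

View pics/v2.png

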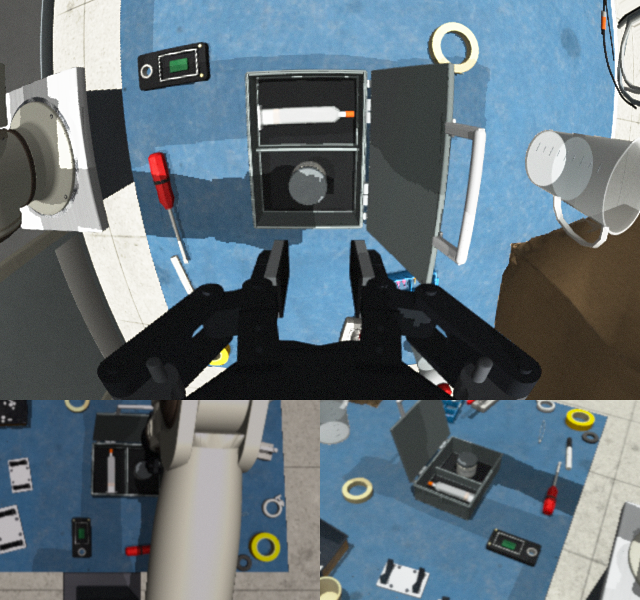

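The lid is open, leaning back. The wrist view shows the barrel in the left compartment, flange at (260,116) and orange tip at (354,114). The jar is at (308,183) in the right compartment.

```bash
cat > barrel.py <<'E'
from h import *
def barrel(im,c,roi,z=.0165,show=True):
    x0,x1,y0,y1=roi; hsv=cv2.cvtColor(im,cv2.COLOR_BGR2HSV)[y0:y1,x0:x1].astype(int)
    m=((hsv[...,1]<60)&(hsv[...,2]>140))|((hsv[...,0]<20)&(hsv[...,1]>120)&(hsv[...,2]>120))
    n,l,s,_=cv2.connectedComponentsWithStats(cv2.morphologyEx(m.astype(np.uint8),cv2.MORPH_CLOSE,np.ones((5,5))))
    i=1+s[1:,4].argmax(); ys,xs=np.where(l==i); print('px bbox',xs.min()+x0,xs.max()+x0,ys.min()+y0,ys.max()+y0,len(xs))
    P=np.array([onz('wrist',(x+x0,y+y0),z,c)[:2] for x,y in zip(xs,ys)])
    (cx,cy),wh,a=cv2.minAreaRect((P*1000).astype(np.float32)); 
    v=np.linalg.eigh(np.cov(P.T))[1][:,1]; v*=np.sign(v[0]); mu=P.mean(0); t=(P-mu)@v
    body=P[(t>np.percentile(t,15))&(t<np.percentile(t,75))]; w=np.linalg.eigh(np.cov(body.T))[1][:,1]; w*=np.sign(w[0])
    k=(t.min()+t.max())/2
    bm=body.mean(0); mid=bm+w*((mu+v*k-bm)@w)
    print('rect',cx,cy,wh,'mid',mid.round(4),'len',np.ptp(t).round(4),'yaw',np.degrees(np.arctan2(w[1],w[0])).round(2), 'ends',(mu+v*t.min()).round(4),(mu+v*t.max()).round(4))
E
python3 - <<'E'
from barrel import *
barrel(cv2.imread('pics/w2.png'),np.load('c2.npy',allow_pickle=True).item(),(257,360,84,146))
E
```

```text
px bbox 257 354 104 145 1473
rect 558.9635009765625 11.395278930664062 (58.61530685424805, 135.475341796875) mid [0.5574 0.0264] len 0.1409 yaw 2.27 ends [0.4872 0.0209] [0.6278 0.03  ]
```

```bash
python3 -m crank '-0.02 0 0.051 0 -1.55 0;-0.02 0 0.051 0 -1.55 0;-0.02 0 0.051 0 -1.55 0;-0.02 0 0.051 0 -1.55 0;-0.02 0 0.051 0 -1.55 0;-0.02 0 0.051 0 -1.55 0;-0.02 0 0.051 0 -1.55 0;-0.02 0 0.051 0 -1.55 0' 0; python3 -c "
from h import *
st()"
```

```text
time: 8.7
ee_pos: [0.5613, 0.0275, 0.3147]
tcp_rot: [-89.9, 0.0, 67.3]
wrist_force: [0.0, -0.9, -0.4]
opening: 0.0427
t 8.7 pos [0.5613 0.0275 0.3147] rpy [-8.994e+01  3.000e-02  6.733e+01] F [ 0.  -0.9 -0.4] op 0.0427 q [  2.8   9.2  22.9 103.8  -0.   25.5]
[[ 0.385 -0.001 -0.923]
 [ 0.923 -0.     0.385]
 [-0.001 -1.     0.001]]
```

```bash
python3 -m crank '0 0.04 0 0 -0.15 0;0 0.08 0 0 -0.3 0;0 0.12 0 0 -0.375 0;0 0.14 0 0 -0.375 0;0 0.14 0 0 -0.375 0;0 0.14 0 0 -0.375 0' 0; python3 - <<'E'
from h import *
o,m=st(); c=vision.get_calibration('wrist'); np.save('c3.npy',c,allow_pickle=True)
w=vision.camera('wrist')[:,:,::-1]; cv2.imwrite('pics/w3.png',w)
E
```

```text
time: 9.3
ee_pos: [0.5608, 0.0275, 0.1759]
tcp_rot: [-90.0, 0.0, 88.4]
wrist_force: [-0.7, -1.1, 1.2]
opening: 0.043
t 9.3 pos [0.5608 0.0275 0.1759] rpy [-89.97   0.    88.45] F [-0.7 -1.1  1.2] op 0.043 q [ 2.8  5.7  3.5 87.8 -0.   4.4]
[[ 0.027 -0.    -1.   ]
 [ 1.    -0.     0.027]
 [-0.    -1.     0.   ]]
```

View pics/w3.png

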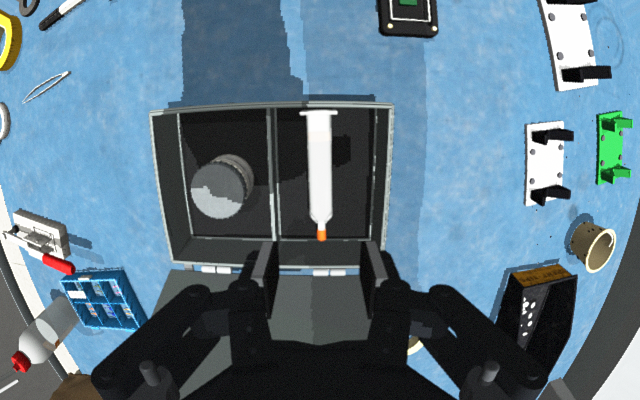

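The barrel is clear here: flange at (318,112), tip at (322,241). The small white cradle is at (548,163).

```bash
python3 - <<'E'
from barrel import *
c=np.load('c3.npy',allow_pickle=True).item();im=cv2.imread('pics/w3.png')
barrel(im,c,(296,345,106,243))
for p in ((318,109),(322,241)): print(onz('wrist',p,.0165,c).round(4))
for p,z in (((272,107),.03),((275,238),.03),((374,107),.058),((382,265),.058)): print('wall',onz('wrist',p,z,c).round(4))
C=np.array([onz('wrist',p,.008,c) for p in ((525,124),(562,122),(566,204),(528,205))]);print(C.round(4),C.mean(0))
st()
E
```

```text
px bbox 299 344 106 242 2919
rect 558.8947143554688 21.58185577392578 (40.94717025756836, 141.2119598388672) mid [0.5606 0.0266] len 0.1395 yaw -0.38 ends [0.4908 0.0278] [0.6304 0.0257]
[0.4938 0.0267 0.0165]
[0.6292 0.027  0.0165]
wall [ 0.4896 -0.0141  0.03  ]
wall [ 0.6179 -0.0201  0.03  ]
wall [0.4907 0.0719 0.058 ]
wall [0.6359 0.0837 0.058 ]
[[0.5033 0.2589 0.008 ]
 [0.4965 0.3205 0.008 ]
 [0.6029 0.3522 0.008 ]
 [0.6011 0.2806 0.008 ]] [0.55095679 0.30306641 0.008     ]
t 9.35 pos [0.5611 0.0275 0.1769] rpy [-90.07  -0.    88.45] F [0.3 0.6 0. ] op 0.0426 q [ 2.8  5.7  3.6 87.8 -0.   4.4]
[[ 0.027  0.001 -1.   ]
 [ 1.     0.     0.027]
 [ 0.    -1.    -0.001]]
```

```bash
python3 -m crank '0 0.04 0 0 -0.01 0;0 0.08 0 0 -0.01 0;0 0.11 0 0 -0.01 0;0 0.13 0 0 -0.01 0;0 0.145 0 0 -0.01 0;0 0.155 0 0 -0.01 0;0 0.157 0 0 -0.01 0;0 0.157 0 0 -0.01 0' 0 && python3 -m crank '0 0 0 0 0 0;0 0 0 0 0 0;0 0 0 0 0 0;0 0 0 0 0 0;0 0 0 0 0 0' 1 35
```

```text
time: 10.15
ee_pos: [0.5607, 0.0275, 0.0195]
tcp_rot: [-90.1, -0.0, 89.0]
wrist_force: [0.5, 0.6, -0.4]
opening: 0.0429
time: 10.65
ee_pos: [0.5609, 0.0276, 0.0199]
tcp_rot: [-90.1, -0.0, 89.0]
wrist_force: [-0.3, 0.2, 6.6]
opening: 0.022
```

```bash
python3 -m crank '0 -0.01 0 0 0 0;0 -0.03 0 0 0 0;0 -0.05 0 0 0 0;0 -0.08 0 0 0 0;0 -0.11 0 0 0 0;0 -0.13 0 0 0 0;0 -0.14 0 0 0 0;0 -0.14 0 0 0 0' 1 35; python3 - <<'E'
from h import *
o,m=st()
T=np.array([.549,.302,.16]); print((m.T@(T-o['ee_pos'])).round(4))
E
```

```text
time: 11.45
ee_pos: [0.5607, 0.0275, 0.1602]
tcp_rot: [-90.1, -0.0, 89.0]
wrist_force: [-0.5, 0.5, -0.2]
opening: 0.0217
t 11.45 pos [0.5607 0.0275 0.1602] rpy [-9.013e+01 -1.000e-02  8.903e+01] F [-0.5  0.5 -0.2] op 0.0217 q [ 2.8  5.5  1.6 85.9 -0.   3.8]
[[ 0.017  0.002 -1.   ]
 [ 1.     0.     0.017]
 [ 0.    -1.    -0.002]]
[2.743e-01 2.000e-04 1.630e-02]
```

```bash
python3 -m crank '0.02 0 0.001 0 -0.02 0;0.05 0 0.003 0 -0.04 0;0.09 0 0.005 0 -0.07 0;0.13 0 0.008 0 -0.1 0;0.17 0 0.01 0 -0.12 0;0.21 0 0.013 0 -0.15 0;0.25 0 0.015 0 -0.169 0;0.274 0 0.016 0 -0.169 0' 1 35; python3 -m crank '0 0 0 0 0 0;0 0 0 0 0 0;0 0 0 0 0 0' 1 35; python3 - <<'E'
from h import *
o,m=st(); c=vision.get_calibration('wrist'); np.save('c4.npy',c,allow_pickle=True)
w=vision.camera('wrist')[:,:,::-1]; cv2.imwrite('pics/w4.png',w)
E
```

```text
time: 12.25
ee_pos: [0.5477, 0.3041, 0.1567]
tcp_rot: [-89.9, 0.0, 98.9]
wrist_force: [-0.1, 0.1, -1.1]
opening: 0.0217
time: 12.55
ee_pos: [0.5486, 0.3008, 0.1579]
tcp_rot: [-89.9, 0.0, 98.7]
wrist_force: [0.2, -0.1, -0.7]
opening: 0.0215
t 12.55 pos [0.5486 0.3008 0.1579] rpy [-8.993e+01  4.000e-02  9.868e+01] F [ 0.2 -0.1 -0.7] op 0.0215 q [28.7 14.6 11.7 87.2 -0.  20.1]
[[-0.151 -0.001 -0.989]
 [ 0.989 -0.001 -0.151]
 [-0.001 -1.     0.001]]
```

View pics/w4.png

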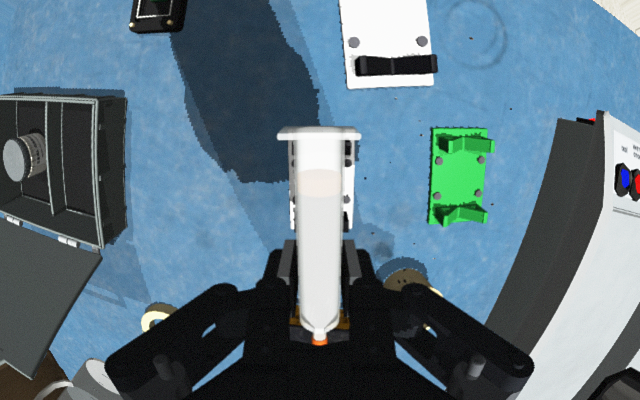

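The barrel is held level, flange at (318,135), tip at (320,345). The cradle plate is visible behind it between x≈290 and 355. I'll measure the barrel's and plate's offset now.

```bash
python3 - <<'E'
from h import *
c=np.load('c4.npy',allow_pickle=True).item();im=cv2.imread('pics/w4.png');hsv=cv2.cvtColor(im,cv2.COLOR_BGR2HSV).astype(int)
u=R.from_euler('z',98.7,degrees=True).apply([1,0,0])  # across
g=R.from_euler('z',8.7,degrees=True).apply([1,0,0])
o=np.array([.5486,.3008,0])
def rep(n,p,z): q=onz('wrist',p,z,c)-o; print(n,p,'across %.4f along %.4f'%(q@u,q@g))
for y in (175,185,195,205,215):
    r=hsv[y,270:375]; bl=np.where((r[:,1]>100)&(r[:,0]>95)&(r[:,0]<125))[0]+270
    L=bl[bl<310].max()+.5; Rr=bl[bl>335].min()-.5; rep('L',(L,y),.008);rep('R',(Rr,y),.008)
for y in (150,200,220,240):
    r=hsv[y,270:375]; print(y,''.join('%d,%d '%(a,b) for a,b in r[15:90:3,1:]))
rep('flange',(318.5,135),.155); rep('fl L',(277,136),.155); rep('fl R',(360,136),.155); rep('tip',(319.5,345),.155)
E
python3 - <<'E'
import cv2
im=cv2.imread('pics/w4.png')[115:265,240:400]; cv2.imwrite('pics/w4c.png',cv2.resize(im,(640,600),interpolation=cv2.INTER_CUBIC))
E
```

```text
L (np.float64(287.5), 175) across -0.0316 along -0.0063
R (np.float64(354.5), 175) across 0.0316 along -0.0063
L (np.float64(288.5), 185) across -0.0309 along 0.0036
R (np.float64(354.5), 185) across 0.0319 along 0.0036
L (np.float64(288.5), 195) across -0.0312 along 0.0136
R (np.float64(354.5), 195) across 0.0323 along 0.0137
L (np.float64(288.5), 205) across -0.0316 along 0.0239
R (np.float64(353.5), 205) across 0.0317 along 0.0239
L (np.float64(288.5), 215) across -0.0320 along 0.0344
R (np.float64(353.5), 215) across 0.0321 along 0.0345
150 124,74 4,121 11,118 4,140 5,202 2,240 2,249 1,250 0,249 0,250 0,250 1,250 0,250 0,250 1,250 0,249 1,249 2,241 6,218 6,161 16,31 46,22 0,154 16,140 120,106 
200 119,161 119,158 8,133 8,64 4,172 5,220 2,232 1,229 1,231 1,231 1,230 1,231 1,231 1,231 2,232 0,231 0,231 2,229 2,219 4,175 18,113 20,117 1,255 108,166 115,173 
220 110,169 115,168 2,247 5,97 5,165 4,209 2,230 1,231 2,232 1,232 2,232 1,230 2,232 2,232 1,232 1,230 1,232 1,228 4,214 2,146 113,9 2,123 0,255 101,159 108,163 
240 57,89 24,73 28,74 38,47 9,146 0,200 1,229 1,230 1,231 1,231 1,231 0,231 1,232 1,232 1,231 1,231 1,232 1,227 5,200 13,100 27,67 14,71 22,70 107,145 104,169 
flange (318.5, 135) across -0.0018 along -0.0636
fl L (277, 136) across -0.0199 along -0.0634
fl R (360, 136) across 0.0164 along -0.0633
tip (319.5, 345) across -0.0014 along 0.0596
```

View pics/w4c.png

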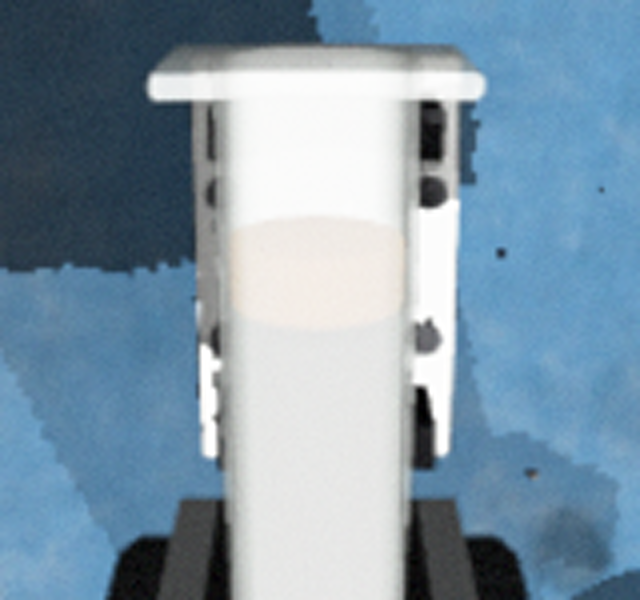

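Barrel centre vs cradle: about −1.7 mm across, −2 to −4 mm along, and the angle matches. I'll shift by +1.5 mm and descend to just above the seat.

```bash
python3 -m crank '0.0015 0.03 -0.002 0 0 0;0.0015 0.06 -0.002 0 0 0;0.0015 0.085 -0.002 0 0 0;0.0015 0.1 -0.002 0 0 0;0.0015 0.11 -0.002 0 0 0;0.0015 0.116 -0.002 0 0 0;0.0015 0.12 -0.002 0 0 0;0.0015 0.12 -0.002 0 0 0' 1 35; python3 -m crank '0 0.002 0 0 0 0;0 0.004 0 0 0 0;0 0.005 0 0 0 0;0 0.005 0 0 0 0' 1 35;python3 -c "
from h import *
st()"
```

```text
time: 13.4
ee_pos: [0.5507, 0.3036, 0.039]
tcp_rot: [-90.0, -0.0, 98.7]
wrist_force: [-0.8, -0.1, -0.1]
opening: 0.0216
time: 13.8
ee_pos: [0.5504, 0.3035, 0.0336]
tcp_rot: [-90.0, 0.0, 98.7]
wrist_force: [0.0, 0.2, -0.5]
opening: 0.0213
t 13.8 pos [0.5504 0.3035 0.0336] rpy [-90.     0.    98.72] F [ 0.   0.2 -0.5] op 0.0213 q [28.9 16.7  0.4 73.8  0.  20.1]
[[-0.152 -0.    -0.988]
 [ 0.988 -0.    -0.152]
 [-0.    -1.     0.   ]]
```

```bash
python3 -m crank '0 0.001 0 0 0 0;0 0.002 0 0 0 0;0 0.002 0 0 0 0' 1 35; python3 -m crank '0 0.001 0 0 0 0;0 0.002 0 0 0 0;0 0.002 0 0 0 0' 1 35
```

```text
time: 14.1
ee_pos: [0.5508, 0.3032, 0.0325]
tcp_rot: [-90.1, 0.0, 98.7]
wrist_force: [-1.0, -3.3, 5.5]
opening: 0.0214
time: 14.4
ee_pos: [0.5509, 0.3032, 0.0323]
tcp_rot: [-90.1, 0.0, 98.7]
wrist_force: [-5.6, -6.7, 17.2]
opening: 0.0215
```

Seated: contact came at the expected height. I'll relieve the pressure, release and back off upward.

```bash
python3 -m crank '0 -0.003 0 0 0 0;0 -0.003 0 0 0 0' 1 20; python3 -m crank '0 0 0 0 0 0;0 0 0 0 0 0;0 0 0 0 0 0;0 0 0 0 0 0' 0 20; python3 -m crank '0 -0.02 0 0 0 0;0 -0.04 0 0 0 0;0 -0.08 0 0 0 0;0 -0.12 0 0 0 0;0 -0.16 0 0 0 0;0 -0.16 0 0 0 0;0 -0.16 0 0 0 0' -; python3 - <<'E'
from h import *
o,m=st(); c=vision.get_calibration('wrist'); np.save('c5.npy',c,allow_pickle=True)
w=vision.camera('wrist')[:,:,::-1]; t=vision.camera('scene')[:,:,::-1]; cv2.imwrite('pics/w5.png',w)
v=np.zeros((600,640,3),np.uint8); v[:400]=w; v[400:600,:320]=t[180:380,120:440]; v[400:600,320:]=t[80:280,200:520]; cv2.imwrite('pics/v5.png',v)
E
```

```text
time: 14.6
ee_pos: [0.5507, 0.3036, 0.0332]
tcp_rot: [-90.0, -0.0, 98.7]
wrist_force: [1.1, -1.4, 0.9]
opening: 0.0214
time: 15.0
ee_pos: [0.5504, 0.3035, 0.0324]
tcp_rot: [-90.0, 0.0, 98.7]
wrist_force: [-0.2, -0.2, -0.1]
opening: 0.0427
time: 15.7
ee_pos: [0.551, 0.3038, 0.1936]
tcp_rot: [-90.1, -0.0, 98.7]
wrist_force: [-0.5, 0.8, -0.6]
opening: 0.0426
t 15.7 pos [0.551  0.3038 0.1936] rpy [-9.012e+01 -4.000e-02  9.872e+01] F [-0.5  0.8 -0.6] op 0.0426 q [28.9 15.2 16.4 91.   0.  20.1]
[[-0.152  0.002 -0.988]
 [ 0.988  0.001 -0.152]
 [ 0.001 -1.    -0.002]]
```

View pics/v5.png

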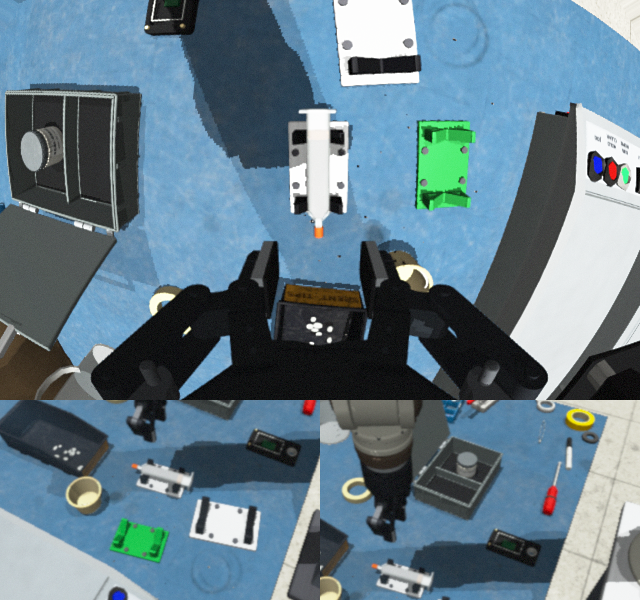

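The barrel lies in both saddles with its flange at (317,110) and tip at (319,237). The lid is open and the jar is standing. Next is a numeric check of the centring.

```bash
python3 - <<'E'
from h import *
c=np.load('c5.npy',allow_pickle=True).item()
u=R.from_euler('z',98.7,degrees=True).apply([1,0,0]); g=R.from_euler('z',8.7,degrees=True).apply([1,0,0])
def q(p,z): x=onz('wrist',p,z,c)-[.551,.3035,0]; return np.array([x@g,x@u])
P=np.array([q(p,.008) for p in ((289,122),(348,122),(347,212),(291,213))]); print('plate along/across',P.round(4),P.mean(0).round(4))
f,t=q((317,110),.032),q((319,237),.029); print('barrel',f.round(4),t.round(4),((f+t)/2).round(4))
st()
E
```

```text
plate along/across [[-0.0524 -0.032 ]
 [-0.0523  0.0282]
 [ 0.0462  0.0296]
 [ 0.0474 -0.0324]] [-0.0028 -0.0016]
barrel [-0.0658 -0.0032] [ 0.0664 -0.0014] [ 0.0003 -0.0023]
t 15.8 pos [0.5502 0.3033 0.1913] rpy [-8.991e+01  3.000e-02  9.872e+01] F [0.1 0.4 0.5] op 0.0427 q [28.9 15.3 16.2 91.   0.  20.1]
[[-0.152 -0.001 -0.988]
 [ 0.988 -0.001 -0.152]
 [-0.001 -1.     0.002]]
```

Centred to about 3 mm along and 1 mm across, and within 1° of the groove. Handing in.

```bash
python3 -c "
from workcell import bot
print(bot.job_done())"
```

```text
the job is handed in; nothing more can be done
None
```

I handed the job in at about 16 s of the 58 s allowed. The lid is open on its stop and the syringe barrel lies in the two saddles of the small white cradle.

- **Lid:** I gripped the bar and swung it over slowly until I felt the stop (about 15 N), then released it. It was still leaning back open in the last pictures, but I had no direct reading of its angle. On the way up the wrist force briefly reached about 23 N, because my arc was a millimetre or two too tight. I corrected it in the next move.
- **Barrel:** I lifted it from the left compartment at its middle and lowered it until it touched the saddles at the expected height. I eased off the pressure before opening the fingers.
- **Last check (wrist picture):** The barrel's middle is about 3 mm off along the groove and 1 mm across, and its axis is within about 1° of the groove. I judged the height from where it made contact, not from the picture.
- **Other things:** The jar is standing in the case, and the cup, housing, green cradle and large white cradle look undisturbed. I judged these by eye only. The gripper was clear of everything at hand-in.

None of the checks failed or disagreed. Before placing, the barrel measured a few millimetres short in the wrist view, most likely because I took the flange's inner face as its end. In the final picture it measured the full 132 mm.

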